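Dial the medicine carousel to the red compartment and put the pill bottle in

ROBOT

A 7-joint arm with a two-finger parallel gripper is mounted at the origin on a cart in front of the work surface, level with it; the furniture and walls round the work are solid. World frame = base frame: x ahead of the robot, y to its left, z up, the work surface at z = 0. Lengths are in m, angles in rad, forces in N, time in s.
With the tool pointing down it reaches from about 0.4 to 0.875 m from the base axis. Payload 19.3 kg.
Tool frame: the origin (TCP) lies midway between the tips of the shut fingers; the grasp point (between the pads) lies 19 mm behind it; z points along the fingers, y is the line along which they close (so a half turn about z gives the same grasp; the last joint's range is limited). The gripper opens to 85 mm and grips with 20 to 120 N. Pads are 22 mm wide; open, the fingers measure 114 mm over their backs; the gripper's body (76 mm by 85 mm) begins 54 mm behind the grasp point. The pads swing forward as they close: fully open they stand 13 mm farther back than shut.
Start: joints at [-1.4, 0.521, -0.036, 1.599, 0.021, 1.021, -0.113], TCP at [0.149, 0.607, 0.231] pointing down, gripper open.
Joint ranges: [-2.91, 2.91], [-0.3, 2.13], [-1.5, 1.42], [0.17, 2.43], [-1.26, 4.41], [0.16, 1.93], [-2.52, 2.52]. Speed limits (rad/s): [1.89, 1.89, 2.39, 2.39, 3.01, 3.01, 3.01].

INTERFACE

Orientations are given as [roll, pitch, yaw] about the fixed x, y, z axes, in that order (R = Rz(yaw) Ry(pitch) Rx(roll)).
In Python, from workcell import bot gives the robot as it stands.
- The arm moves only by the shell command python3 nudge.py FILE [FORCE], which reads ROWS from the file FILE. ROWS is a JSON list that holds a single list of rows (three levels of brackets), with 1 to 5 rows, each of 7 numbers: the finger opening in m, then dx, dy, dz in m, then a rotation vector rx, ry, rz in rad; each row is the pose to reach, as a shift and turn from the pose commanded when the command began, along the tool's axes at that moment; what a row does not reach only later rows make up. A row lasts 1/8 s, in which the tool goes at most 0.0625 m and 0.188 rad, less where a joint would pass 70% of its speed; a pose out of reach is approached as far as the arm can. The fingers move at their own pace and stop on an object; FORCE is the grip in N (left out, the last holds). Time passes only in rows, so rows that do not move let the fingers close. It prints the time, the measured TCP pose, the force, the opening and the grip force at its end. Input that does not fit is refused with a message, and nothing moves.
- bot.observe(): the state, without advancing time (a new reading comes with each control period).
- bot.grab_frame(name): name is "scene" or "top"; returns the picture (384x512x3 uint8, blue, green, red); there is no depth.
- bot.calibration(name): a dict with "vfov" (degrees; the focal length in pixels is half the picture's height over the tangent of half this angle, whatever the lens; pixels are square), "cx", "cy" (the principal point, pixels), "eye" and "attitude" of the camera in the world. Camera axes: x right, y down, z forward; pixel columns grow to the right and rows downward; lengths in m; the calibration is good to about 2 mm. A picture is of the moment at which its call begins. calibration takes no time and is no camera call.
- bot.job_done(): hands the job in; it is judged then, once.
The state is a dict: "clock": time; "qpos": joint angles; "qd": joint speeds; "joint_efforts": joint torques, N m; "position": TCP position; "tool_rot": TCP orientation; "force": force on the tool from outside, world axes, zero at the start; "moment": the same for the moment, N m; "grip_width": finger opening in m; "finger_force": force on a finger pad.
Only numpy, scipy, OpenCV 4.12 (cv2) and the standard library are available. Lean on these libraries where they do the work, as an engineer would, in place of code of your own. Each camera call takes 0.05 s, during which the arm holds its last target. There are 200 camera calls.

TASK

Turn the lid of the medicine carousel by its grip bar until the lid's round opening lies squarely over the compartment with the red mark. Then put the small white pill bottle, cap up, through the opening into that compartment so that it stands on the compartment's floor, and let go. Do not disturb the pepper jar, the dropper bottle or the lemon.

Things in the scene. Friction and masses are not known exactly. Their poses are not given: they have to be found in the camera images.
- carousel: Medicine carousel, fixed to the worktop: a grey foot 135 x 125 mm carrying a white drum (168 mm across) under a turning teal lid (140 mm across, 5 mm thick). The drum's and lid's common axis leans 30 degrees from vertical towards -x of this frame. The drum has six round wells, 36 mm wide, 60 degrees apart, 46 mm from the axis; it is clamped and does not turn. Origin: under the foot, z up.
- lid (a joint): Turn of the lid about the carousel's leaning axis, rad, positive anticlockwise seen from outside (above). It turns endlessly either way with light friction, about 0.12 N m, and stays where it is left. Zero has no meaning for the task.
- lid_grip (a point): Grip point of the lid, on its axis: a white bar across the lid's centre, 44 mm long, 13 mm thick, standing 27 mm above the lid's top face, on a hub 45 mm across and 4 mm high. The point is 3 mm below the bar's top, 24 mm above the lid's top face. z: the leaning axis, outward; x: along the bar towards the lid's opening (red stripe on the bar's top at that end).
- opening (a point): Centre of the lid's one round opening, diameter 36 mm (white ring round it), 46 mm from the lid's axis; the point lies in the plane of the lid's underside, 5 mm below the lid's top face. Same axes as lid_grip.
- red_well (a point): Centre of the mouth of the red compartment (well), in the drum's top face directly under the lid, so it coincides with opening when the opening is exactly over it. Colour marks on the drum's rim, outside the lid, tell the wells apart: one red, one blue, one yellow, three dark grey. z: the leaning axis, outward; x: from the axis to the red well.
- red_well_floor (a point): Centre of the flat floor of the red well (36 mm wide), 34 mm below its mouth and 39 mm below the lid's top face. Same axes as red_well.
- pill_bottle: White plastic pill bottle, standing loose on the worktop: 58 mm tall, 25 mm across up to 42 mm height, above that a white ribbed cap 21 mm across and 16 mm high; 40 g or so. Origin: centre of its underside; z up through the cap. Standing in the well it sticks out 19 mm above the lid.
- pepper_jar: Bystander: spice jar with a yellow cap, 42 mm across, 96 mm tall, loose. Origin: centre of its underside.
- vanilla_dropper: Bystander: brown dropper bottle with a black rubber top, 34 mm across, 102 mm tall, loose. Origin: centre of its underside.
- lemon: Bystander: lemon, 78 x 55 x 56 mm, loose on the worktop behind and to the left. Origin: centre of its underside.

How it is judged:
On the way:
1. the lid's opening is over the red compartment, and the pill bottle is still outside (distance between opening and red_well below 0.007 m and distance between pill_bottle and red_well_floor above 0.06 m), for 0.3 s.
At the end, for the whole second after the job is handed in: The centre of the lid's opening is within 7 mm of the centre of the red well's mouth; the pill bottle stands cap up at rest in the red well, its underside's centre within 14 mm of the centre of the well's floor and its axis within 0.35 rad (20 degrees) of the well's axis (distance between opening and red_well below 0.007 m and distance between pill_bottle and red_well_floor below 0.014 m and angle between the z axis of pill_bottle and the z axis of red_well, either way round below 0.35 rad and linear speed of pill_bottle below 0.02 m/s); the robot touches nothing.
It fails at once if a bystander (pepper jar, dropper bottle, lemon) is pushed more than 30 mm (distance of any of pepper_jar, vanilla_dropper, lemon from where it was at the start of the episode above 0.03 m).
It fails at once if the pepper jar or the dropper bottle is tipped over (angle between any of pepper_jar, vanilla_dropper's own z axis and vertical above 0.6 rad).
It also fails if it takes over 64 s, if anything falls off the work surface, if the arm or the gripper's body presses on something with over 40 N, if the wrist force passes 120 N, or if a joint passes its speed limit or range.

## Working session

There is one attempt and no reset: what is moved stays moved. The work goes in short steps, Python scripts to look and compute and a shell command to move; the robot and the scene stay as the last step left them, time stands still between calls to the robot, and variables do not carry over. Pictures are saved under pics/ and viewed, at most 10 in all, crops included, and the job is handed in when it is done.

```bash
ls; mkdir -p pics; python3 - <<'E'
from workcell import bot
import cv2
s=bot.observe();print(s)
for n in("scene","top"):
    print(n,bot.calibration(n)); cv2.imwrite(f"pics/{n}0.png",bot.grab_frame(n))
E
```

```text
nudge.py
pics
workcell.py
{'clock': 0.0, 'qpos': array([-1.40019499,  0.52203806, -0.03631829,  1.60000766,  0.02119523,
        1.02112169, -0.11278653]), 'qd': array([ 0.00049058, -0.00036826, -0.00016661, -0.00156829, -0.00013159,
        0.00141717, -0.00101194]), 'joint_efforts': array([-4.33090536e-03, -9.27151251e+01,  1.97829522e+00, -3.69937491e+01,
        1.77944941e-02,  8.08779529e-03, -2.88422939e-05]), 'position': array([0.14900825, 0.60661723, 0.23071098]), 'tool_rot': array([-3.14040589e+00,  8.65797065e-05,  2.90078447e+00]), 'force': array([ 0.77774398, -0.48204471,  0.16811758]), 'moment': array([ 0.06243726, -0.00460116,  0.00812135]), 'finger_force': 0.0, 'grip_width': 0.08529376122799844}
scene {'vfov': 47.081701976541495, 'cx': 257.808412329483, 'cy': 187.75854101967042, 'eye': array([-0.1538241 , -0.88200136,  0.81719129]), 'attitude': array([-2.13700678,  0.00668131, -0.69965862])}
top {'vfov': 56.276661361672964, 'cx': 252.974815632268, 'cy': 185.68220838936693, 'eye': array([ 0.51533946, -0.01994637,  1.04166411]), 'attitude': array([-3.06249326e+00, -2.76297784e-03, -1.54218312e+00])}
```

```bash
python3 - <<'E'
import cv2
for n in("scene","top"):
    cv2.imwrite(f"pics/{n}0b.png",cv2.resize(cv2.imread(f"pics/{n}0.png"),(800,600),interpolation=cv2.INTER_CUBIC))
E
```

```text
(no output)
```

View pics/scene0b.png

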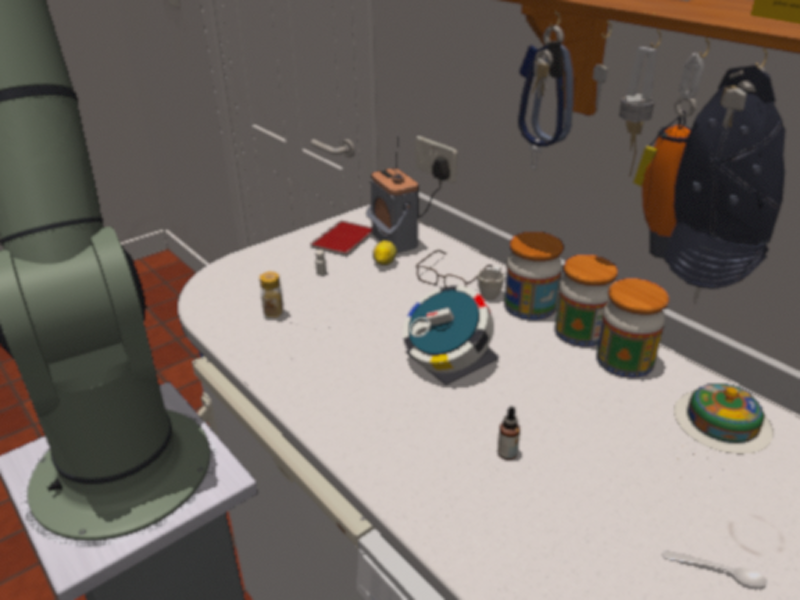

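View pics/top0b.png

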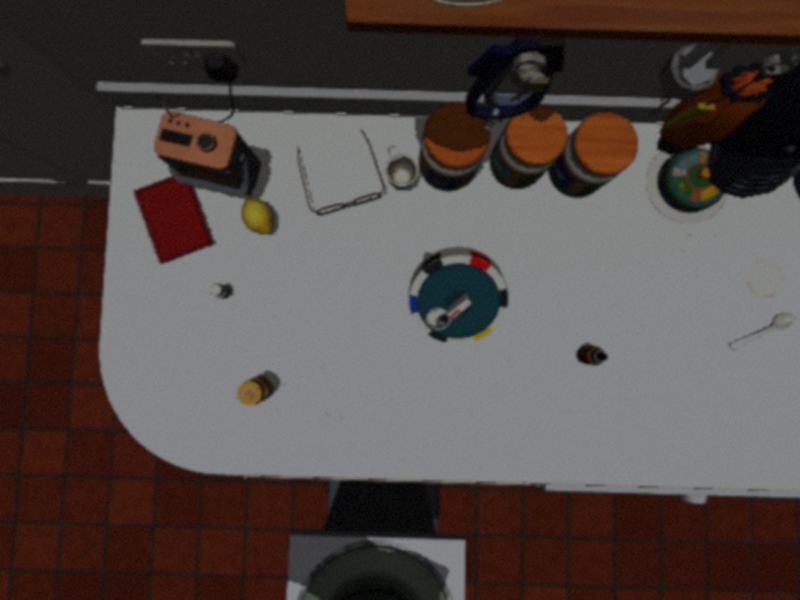

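The scene view shows the carousel at about (448,330) in the 800 px picture, the pill bottle at (320,263), the jar at (271,295), the dropper at (509,435) and the lemon at (385,252). The top view has the carousel at (460,295), the bottle at (222,290), and the red mark at (480,262). The lid opening is at (437,318), and the bar points the same way. I'll enlarge both views.

```bash
cat > h.py <<'E'
import cv2,numpy as np
from scipy.spatial.transform import Rotation as R
from workcell import bot
def cam(n):
    c=bot.calibration(n);f=192/np.tan(np.radians(c["vfov"])/2)
    return f,np.array([c["cx"],c["cy"]]),np.array(c["eye"]),R.from_euler("xyz",c["attitude"]).as_matrix()
def proj(n,P):
    f,c,e,M=cam(n);q=(np.atleast_2d(P)-e)@M
    return c+f*q[:,:2]/q[:,2:]
def ray(n,u):
    f,c,e,M=cam(n);d=M@np.r_[(np.array(u)-c)/f,1];return e,d/np.linalg.norm(d)
def tri(us,ut):
    (a,d),(b,g)=ray("scene",us),ray("top",ut)
    s=np.linalg.lstsq(np.c_[d,-g],b-a,rcond=None)[0]
    p,q=a+s[0]*d,b+s[1]*g
    return (p+q)/2,np.linalg.norm(p-q)
def crop(I,x,y,w,h,k): return cv2.resize(I[y:y+h,x:x+w],None,fx=k,fy=k,interpolation=cv2.INTER_CUBIC)
E
python3 - <<'E'
from h import *
S=cv2.imread("pics/scene0.png");T=cv2.imread("pics/top0.png")
# top row: carousel 5x (80x70 -> 400x350); bottom: bottle 10x (40x25)
a=np.hstack([crop(S,250,175,80,70,5),crop(T,255,152,80,70,5)])
b=np.hstack([crop(S,185,155,40,25,10),crop(T,125,172,40,25,10)])
cv2.imwrite("pics/z.png",np.clip(np.vstack([a,b])*1.2,0,255).astype(np.uint8))
E
```

```text
(no output)
```

View pics/z.png

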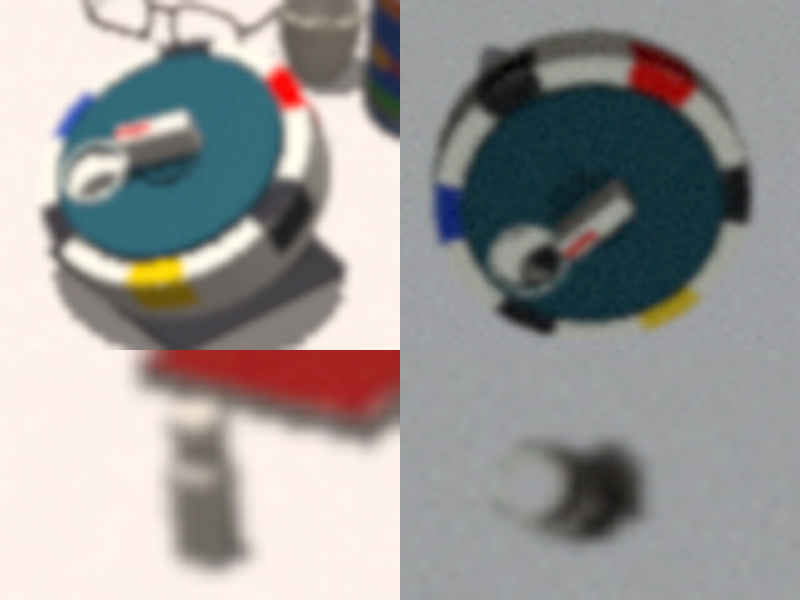

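The crops show the lid's opening at (96,172) in the scene crop and (527,258) in the top crop. The red mark is at (287,88) and (662,75). The bottle cap top is at (198,410) in the scene crop and (530,480) in the top crop. Next I'll fit the lid disc in both views, then the bottle.

```bash
cat > fit.py <<'E'
from h import *
from scipy.optimize import least_squares
th=np.linspace(0,2*np.pi,180,endpoint=False)
def frame(az,ln):  # lid frame z = axis leaning ln towards -x' ; x' at azimuth az
    return R.from_euler("ZY",[az,-ln]).as_matrix()
def circ(C,M,r,h,t=th): return C+(np.c_[r*np.cos(t),r*np.sin(t),np.full(len(t),h)])@M.T
def load(S,T):
    o={}
    for n,I,(x,y,w,h) in(("scene",S,(250,175,80,70)),("top",T,(255,152,80,70))):
        hsv=cv2.cvtColor(cv2.GaussianBlur(I,(3,3),0),cv2.COLOR_BGR2HSV)
        m=cv2.inRange(hsv,(85,90,20),(104,255,160));k=np.zeros_like(m);k[y:y+h,x:x+w]=m[y:y+h,x:x+w]
        k=cv2.resize(k,None,fx=4,fy=4,interpolation=cv2.INTER_LINEAR)
        k=(k>127).astype(np.uint8);k=cv2.morphologyEx(k,cv2.MORPH_OPEN,np.ones((9,9)))
        c=max(cv2.findContours(k,0,cv2.CHAIN_APPROX_NONE)[0],key=cv2.contourArea)
        o[n]=((cv2.convexHull(c)[:,0].astype(float)+.5)/4-.5)
    return o
def hull(n,C,M):
    p=np.vstack([proj(n,circ(C,M,.07,0)),proj(n,circ(C,M,.07,-.005))]).astype(np.float32)
    return cv2.convexHull(p)
def fit(o,ln=None):
    def f(p):
        M=frame(p[3],np.radians(30) if ln is None else p[4])
        return np.concatenate([[cv2.pointPolygonTest(hull(n,p[:3],M),tuple(map(float,u)),True) for u in o[n]] for n in o])
    return least_squares(f,[.5,-.12,.12,0,.52],loss="soft_l1",f_scale=.5,diff_step=1e-4)
def plane(n,u,C,M,h):
    e,d=ray(n,u);z=M[:,2];t=(C+h*z-e)@z/(d@z);return ((e+t*d)-C)@M
E
python3 - <<'E'
from fit import *
S=cv2.imread("pics/scene0.png");T=cv2.imread("pics/top0.png")
o=load(S,T)
for ln in(None,1):
    r=fit(o,ln);print(r.x,len(r.fun),np.sqrt(np.mean(r.fun**2)))
r=fit(o);C=r.x[:3];M=frame(r.x[3],np.radians(30))
for n,u,h,l in(("scene",(250+96/5,175+172/5),0,"open"),("top",(255+127/5,152+258/5),0,"open")):
    q=plane(n,u,C,M,h);print(l,n,q,np.degrees(np.arctan2(q[1],q[0])))
for n,I in(("scene",S),("top",T)):
    hsv=cv2.cvtColor(I,cv2.COLOR_BGR2HSV).astype(int);t=np.radians(np.arange(0,360,2))
    s=""
    for a in t:
        u=proj(n,circ(C,M,.0775,-.005,np.array([a])))[0].astype(np.float32)
        h,sa,v=cv2.getRectSubPix(I.astype(np.uint8),(1,1),(float(u[0]),float(u[1])))[0,0].astype(int)
        b,g,rr=h,sa,v
        s+= "R" if rr>1.6*max(g,b) else "B" if b>1.5*rr else "Y" if rr>1.7*b else "D" if max(b,g,rr)<75 else "."
    print(n,s)
print("cap",tri((185+19.8,155+41/1./1),(138,185+35)) if 0 else tri((185+19.8,155+4.1+0),(125+13,172+13)))
E
```

```text
Traceback (most recent call last):
  File "fit.py", line 24, in fit
    return least_squares(f,[.5,-.12,.12,0,.52],loss="soft_l1",f_scale=.5,diff_step=1e-4)
  File "fit.py", line 23, in f
    return np.concatenate([[cv2.pointPolygonTest(hull(n,p[:3],M),tuple(map(float,u)),True) for u in o[n]] for n in o])
                                                 ~~~~^^^^^^^^^^^
  File "fit.py", line 18, in hull
    p=np.vstack([proj(n,circ(C,M,.07,0)),proj(n,circ(C,M,.07,-.005))]).astype(np.float32)
                                         ~~~~^^^^^^^^^^^^^^^^^^^^^^^
  File "h.py", line 8, in proj
    f,c,e,M=cam(n);q=(np.atleast_2d(P)-e)@M
            ~~~^^^
  File "h.py", line 5, in cam
    c=bot.calibration(n);f=192/np.tan(np.radians(c["vfov"])/2)
ValueError: time passes only in moves, steps and waits
```

```bash
sed -i 's/^def cam/from functools import lru_cache\n@lru_cache\ndef cam/' h.py; sed -i 's/\[.5,-.12,.12,0,.52\]/[.5,-.12,.12,.05,.52]/;s/diff_step=1e-4/diff_step=1e-3/' fit.py
cat > meas.py <<'E'
from fit import *
S=cv2.imread("pics/scene0.png");T=cv2.imread("pics/top0.png")
o=load(S,T)
for ln in(None,1):
    r=fit(o,ln);print(r.x,len(r.fun),np.sqrt(np.mean(r.fun**2)))
for n in o: print(n,o[n].min(0),o[n].max(0))
r=fit(o);C=r.x[:3];M=frame(r.x[3],np.radians(30));np.savez("car.npz",C=C,M=M)
for n,u in(("scene",(250+96/5,175+172/5)),("top",(255+127/5,152+258/5))):
    q=plane(n,u,C,M,0);print("open",n,q,np.degrees(np.arctan2(q[1],q[0])))
for n,I in(("scene",S),("top",T)):
    s=""
    for u in proj(n,circ(C,M,.0775,-.005,np.radians(np.arange(0,360,2)))):
        b,g,rr=cv2.getRectSubPix(I,(1,1),(float(u[0]),float(u[1])))[0,0].astype(int)
        s+= "R" if rr>1.6*max(g,b) else "B" if b>1.5*rr else "Y" if rr>1.7*b else "D" if max(b,g,rr)<75 else "."
    print(n,s)
print("cap",tri((185+19.8,161),(138,185)))
print("base scene", [ (lambda e,d:e-d*e[2]/d[2])(*ray("scene",(185+20.8,155+20)))])
E
python3 meas.py
```

```text
[ 0.57313274 -0.12453809  0.09235764 -0.13533317  0.52      ] 50 0.9063783784284356
[ 0.57296007 -0.12446932  0.09229363 -0.13507789  0.5555724 ] 50 0.8893225040724395
scene [262.625 185.625] [305.375 225.375]
top [267.625 169.625] [320.375 215.375]
open scene [-3.68775490e-02  2.45622376e-02  2.71459784e-17] 146.3344583382082
open top [-3.57739785e-02  2.49665399e-02 -2.98158166e-17] 145.08894091564642
scene ...................DDDDDDD.....................BBBBBBBBBBB....................DDDDDDDDD...................YYYYYYYYYYYYY..................DDDDDDDDD....................RRRRRRRRRRRR..
top ...............DDDDDDDDDDDDD..................BBBBBBBBBBBBB..................DDDDDDDDDDDD..................YYYYYYYYYYYY..................DDDDDDDDDDDD.................RRRRRRRRRRRR..
cap (array([0.58558411, 0.29658436, 0.05567968]), np.float64(0.0018046042915190374))
base scene [array([0.58240806, 0.29412434, 0.        ])]
```

```bash
python3 - <<'E'
import re
s=open("fit.py").read()
s=s.replace("for u in o[n]] for n in o])","for u in o[n]]-np.array(p[5 if n=='top' else 6]) for n in o])").replace(".05,.52]",".05,.52,.5,.5]")
open("fit.py","w").write(s)
E
python3 meas.py; python3 - <<'E'
from fit import *
d=np.load("car.npz");C,M=d["C"],d["M"];a=[]
for n in("scene","top"):
    I=cv2.imread(f"pics/{n}0.png");x,y=(250,175) if n=="scene" else (255,152);k=8
    J=cv2.convertScaleAbs(I,alpha=1.4);J=crop(J,x,y,50 if 0 else 80,70,5)
    q=lambda P:(((proj(n,P)-[x,y])+.5)*5*16).astype(np.int32)
    op=circ(C+M@[.046*np.cos(2.543),.046*np.sin(2.543),0],M,.018,0)
    for P,c in((circ(C,M,.07,0),(0,255,255)),(circ(C,M,.084,-.005),(255,0,255)),(op,(0,255,0))):
        cv2.polylines(J,[q(P)],True,c,1,cv2.LINE_AA,4)
    w=np.radians(344);cv2.polylines(J,[q(np.array([C,C+.027*M[:,2],C+M@[.084*np.cos(w),.084*np.sin(w),-.005]]))],False,(255,255,255),1,cv2.LINE_AA,4)
    a.append(J)
cv2.imwrite("pics/ov.png",np.hstack(a))
E
```

```text
[ 0.57226855 -0.12557597  0.09287489  0.01158082  2.03667799  0.52759851
  1.13239842] 50 0.6726534603550074
[ 0.57225634 -0.12551527  0.09282947  0.00483993  0.53070631  0.47882223
  1.11081055] 50 0.6676442455143058
scene [262.625 185.625] [305.375 225.375]
top [267.625 169.625] [320.375 215.375]
open scene [-3.36562373e-02  2.77733171e-02 -1.07774704e-16] 140.47035848375262
open top [-3.02721985e-02  3.05174759e-02 -6.77536839e-17] 134.76882121227027
scene ....................D.......................BBBBBBBBBBB....................DDDDDDDD...................YYYYYYYYYYYYY...................DDDDDDDDDD...................RRRRRRRRRRRR.....
top ............DDDDDDDDDDDD..................BBBBBBBBBBBB...................DDDDDDDDDDDD..................YYYYYYYYYYYY..................DDDDDDDDDDDD.................RRRRRRRRRRRRR.....
cap (array([0.58558411, 0.29658436, 0.05567968]), np.float64(0.0018046042915190374))
base scene [array([0.58240806, 0.29412434, 0.        ])]
```

View pics/ov.png

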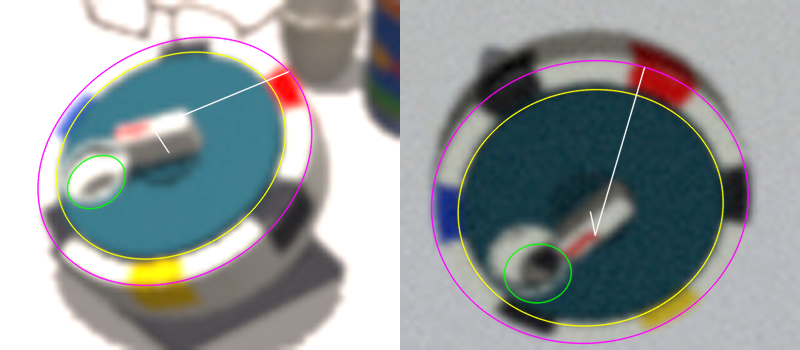

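The overlay shows the lid outline matches. The predicted opening is off: it's about (96,182) against a real (96,172) in the scene view, and about (537,273) against (528,259) in the top view. That means the lean azimuth is poorly held. I'll refit jointly with the opening, the marks and the bar.

```bash
cat > joint.py <<'E'
from fit import *
o=load(cv2.imread("pics/scene0.png"),cv2.imread("pics/top0.png"))
off={"scene":(250,175),"top":(255-80,152)}
ob={"scene":(96,173),"top":(528,259)}; bar={"scene":(156,127),"top":(600,222)}
# mark k: angle phase+60k, red k=0 ; ccw order: red, dark, blue, dark, yellow, dark
mk={"scene":{0:(287,87),1:(187,47),2:(76,117),3:(57,222),4:(158,269),5:(284,196)},
    "top":{2:(450,213),3:(528,316),4:(670,308),5:(737,195),0:(662,82)}}
pix=lambda n,u:np.array(u)/5-.5+off[n]
def res(p,split=False):
    C=p[:3];M=frame(p[3],np.radians(30));r=[]
    pt=lambda rad,a,h:C+M@[rad*np.cos(a),rad*np.sin(a),h]
    D=[]
    for n,e in(("scene",p[6]),("top",p[7])):
        D+=[0.5*(cv2.pointPolygonTest(hull(n,C,M),tuple(map(float,u)),True)-e) for u in o[n]]
        r.append(2*(proj(n,pt(.046,p[4],0))[0]-pix(n,ob[n])))
        r.append(proj(n,pt(0,0,.027))[0]-pix(n,bar[n]))
        for k,u in mk[n].items(): r.append(proj(n,pt(.077,p[5]+k*np.pi/3,-.005))[0]-pix(n,u))
    return np.round(np.array(r),1) if split else np.r_[np.ravel(r),D]
s=least_squares(res,[.572,-.125,.093,-.1,2.5,-.3,.5,.5],loss="soft_l1",diff_step=1e-3)
p=s.x;print(p,np.degrees(p[3:6]));print(res(p,True).tolist())
J=s.jac;print("sd",np.sqrt(np.diag(np.linalg.inv(J.T@J))))
np.savez("car.npz",C=p[:3],M=frame(p[3],np.radians(30)),lid=p[4],red=p[5])
E
python3 joint.py
```

```text
[ 0.57361633 -0.12628815  0.09325355 -0.06722292  2.44327289 -0.33496889
  0.84522869  0.50173534] [ -3.85158982 139.98922493 -19.19230393]
[[0.7, -0.8], [-0.5, -0.3], [0.3, -0.0], [0.2, 0.4], [0.4, -0.3], [0.8, 0.5], [0.3, 0.4], [-1.2, 0.8], [-0.0, 1.0], [-1.1, 2.0], [-0.7, 0.4], [-0.1, 0.4], [-0.3, 0.1], [0.0, -0.3], [-0.7, 0.2]]
sd [0.00078706 0.00080414 0.00119303 0.05239404 0.06002535 0.04975415
 0.50165901 0.43031028]
```

```bash
cat > goal.py <<'E'
from h import *
def goal(P,M):
    s=bot.observe();Rt=R.from_euler("xyz",s["tool_rot"])
    d=Rt.inv().apply(np.array(P)-s["position"]);w=(Rt.inv()*R.from_matrix(M)).as_rotvec()
    print("rel",np.round(d,4),np.round(w,3),"q",np.round(s["qpos"],2),"F",np.round(s["force"],1),round(s["clock"],2))
car=np.load("car.npz");C,M=car["C"],car["M"];LID,RED=float(car["lid"]),float(car["red"])
def lidpose(r,a,h,ya):  # tcp at polar (r,a), height h over lid; tool y at angle ya in lid frame
    z=-M[:,2];y=M@[np.cos(ya),np.sin(ya),0]
    return C+M@[r*np.cos(a),r*np.sin(a),h],np.c_[np.cross(y,z),y,z]
E
python3 -c "
from goal import *
goal(*lidpose(0,0,.10,LID-np.pi/2))"
```

```text
rel [-0.5379 -0.6191  0.0516] [-0.225 -0.48   0.513] q [-1.4   0.52 -0.04  1.6   0.02  1.02 -0.11] F [-0.1 -1.2  0. ] 0.1
```

```bash
R='x'; echo '[[[0.085,-0.05,-0.05,0,0,-0.1,0.1],[0.085,-0.09,-0.1,0,0,-0.15,0.15],[0.085,-0.13,-0.15,0.01,-0.05,-0.2,0.2],[0.085,-0.17,-0.2,0.015,-0.1,-0.25,0.25],[0.085,-0.21,-0.24,0.02,-0.1,-0.3,0.3]]]' > mv.in && python3 nudge.py mv.in 40; python3 -c "
from goal import *
goal(*lidpose(0,0,.10,LID-np.pi/2))"
```

```text
clock: 0.72
position: [0.292, 0.3281, 0.2118]
tool_rot: [2.993, 0.28, 2.576]
force: [2.1, 1.2, -0.1]
grip_width: 0.085
finger_force: 0.0
rel [-0.4114 -0.2762  0.112 ] [-0.116 -0.173  0.22 ] q [-1.42  0.2   0.24  2.23  0.42  0.66 -0.49] F [ 2.1  1.2 -0.1] 0.72
```

```bash
echo '[[[0.085,-0.05,-0.03,0,0,0,0.05],[0.085,-0.1,-0.06,0,0,-0.05,0.1],[0.085,-0.15,-0.1,0.02,-0.05,-0.1,0.15],[0.085,-0.2,-0.13,0.04,-0.1,-0.15,0.2],[0.085,-0.25,-0.17,0.05,-0.12,-0.17,0.22]]]' > mv.in && python3 nudge.py mv.in; python3 -c "
from goal import *
goal(*lidpose(0,0,.10,LID-np.pi/2))"
```

```text
clock: 1.35
position: [0.3768, 0.1496, 0.2121]
tool_rot: [2.923, 0.388, 2.404]
force: [-0.1, 0.0, 0.3]
grip_width: 0.085
finger_force: 0.0
rel [-0.2581 -0.131   0.1145] [-0.099 -0.031  0.087] q [-0.92  0.08  0.09  2.43  0.79  0.53 -0.63] F [-0.1  0.   0.3] 1.35
```

```bash
echo '[[[0.085,-0.05,-0.02,0.02,0,0,0.02],[0.085,-0.1,-0.05,0.04,-0.03,0,0.04],[0.085,-0.15,-0.08,0.06,-0.06,-0.02,0.06],[0.085,-0.2,-0.1,0.09,-0.08,-0.03,0.08],[0.085,-0.25,-0.125,0.11,-0.1,-0.03,0.085]]]' > mv.in && python3 nudge.py mv.in; python3 -c "
from goal import *
goal(*lidpose(0,0,.10,LID-np.pi/2))"
```

```text
clock: 1.98
position: [0.4086, 0.0722, 0.1831]
tool_rot: [2.977, 0.399, 2.408]
force: [0.3, -0.6, -0.7]
grip_width: 0.0848
finger_force: 0.0
rel [-0.1979 -0.0812  0.0747] [-0.15  -0.019  0.094] q [-0.1   0.19 -0.55  2.43  1.03  0.52 -0.66] F [ 0.3 -0.6 -0.7] 1.98
```

```bash
echo '[[[0.085,-0.04,-0.02,0.02,0,0,0.02],[0.085,-0.08,-0.04,0.04,-0.03,0,0.04],[0.085,-0.12,-0.05,0.05,-0.06,-0.02,0.06],[0.085,-0.16,-0.07,0.06,-0.1,-0.03,0.08],[0.085,-0.19,-0.08,0.07,-0.15,-0.02,0.09]]]' > mv.in && python3 nudge.py mv.in; python3 -c "
from goal import *
goal(*lidpose(0,0,.10,LID-np.pi/2))"
```

```text
clock: 2.6
position: [0.5058, -0.1032, 0.1776]
tool_rot: [2.828, 0.402, 2.315]
force: [0.1, 2.2, -0.5]
grip_width: 0.0851
finger_force: 0.0
rel [-0.0254 -0.0027  0.0079] [-0.038  0.006  0.012] q [ 0.45  0.3  -0.45  2.33  1.38  0.17 -0.47] F [ 0.1  2.2 -0.5] 2.6
```

```bash
echo '[[[0.06,-0.015,-0.003,0.0,-0.02,0,0.01],[0.06,-0.025,-0.003,0.008,-0.038,0.006,0.012],[0.05,-0.025,-0.003,0.008,-0.038,0.006,0.012]]]' > mv.in && python3 nudge.py mv.in; python3 -c "
from goal import *
goal(*lidpose(0,0,.05,LID-np.pi/2))
import cv2
S=bot.grab_frame('scene');T=bot.grab_frame('top')
cv2.imwrite('pics/a.png',np.hstack([crop(S,230,140,100,100,4),crop(T,235,120,100,100,4)]))"
```

```text
clock: 2.98
position: [0.5234, -0.1204, 0.1791]
tool_rot: [2.784, 0.39, 2.305]
force: [-0.1, -0.1, -0.1]
grip_width: 0.05
finger_force: 0.0
rel [-0.0024 -0.0015  0.0496] [ 0.002 -0.003 -0.   ] q [ 0.66  0.35 -0.62  2.28  1.35  0.17 -0.37] F [-0.1 -0.1 -0.1] 2.98
```

View pics/a.png

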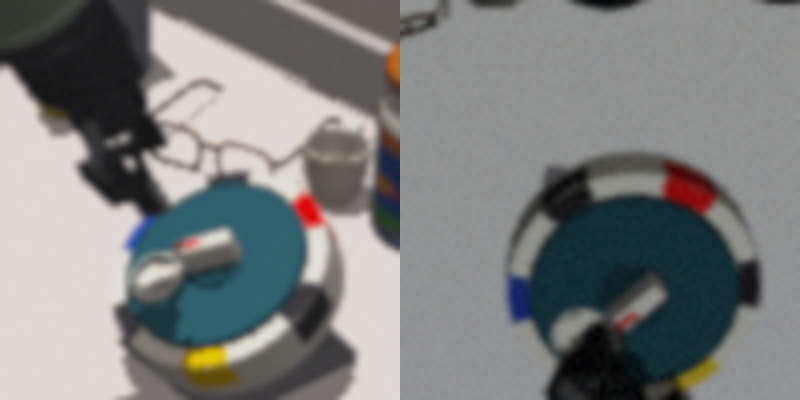

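The open gripper hovers along the leaning axis, with fingertips at about (140,200) in the scene crop. It straddles the bar across its width. I'll go down and grip.

```bash
echo '[[[0.05,-0.002,-0.0015,0.04,0,-0.003,0],[0.05,-0.002,-0.0015,0.065,0,-0.003,0],[0.05,-0.002,-0.0015,0.08,0,-0.003,0],[0.05,-0.002,-0.0015,0.088,0,-0.003,0],[0.05,-0.002,-0.0015,0.089,0,-0.003,0]]]' > mv.in && python3 nudge.py mv.in; echo '[[[0.0,0,0,0,0,0,0],[0,0,0,0,0,0,0],[0,0,0,0,0,0,0],[0,0,0,0,0,0,0]]]' > mv.in && python3 nudge.py mv.in 40; python3 -c "
from goal import *
goal(*lidpose(0,0,.01,LID-np.pi/2))"
```

```text
clock: 3.7
position: [0.568, -0.1239, 0.1027]
tool_rot: [2.785, 0.393, 2.308]
force: [0.4, 0.3, 0.9]
grip_width: 0.0498
finger_force: 0.0
clock: 4.2
position: [0.5668, -0.1263, 0.103]
tool_rot: [2.786, 0.395, 2.305]
force: [-16.7, -7.6, 12.8]
grip_width: 0.0119
finger_force: 40.0
rel [-0.0005  0.001   0.0018] [-0.     0.002  0.001] q [ 0.65  0.59 -0.66  2.23  1.97  0.32 -0.92] F [-16.7  -7.6  12.8] 4.2
```

```bash
echo '[[[0,0,-0.002,0,0,0,0.1],[0,0,-0.002,0,0,0,0.28],[0,0,-0.002,0,0,0,0.46],[0,0,-0.002,0,0,0,0.64],[0,0,-0.002,0,0,0,0.8]]]' > mv.in && python3 nudge.py mv.in; python3 -c "
from goal import *
goal(*lidpose(0,0,.01,RED-np.pi/2))"
```

```text
clock: 4.82
position: [0.5669, -0.1263, 0.103]
tool_rot: [2.616, 0.034, 1.564]
force: [-8.1, -1.3, 12.7]
grip_width: 0.0121
finger_force: 39.8
rel [0.0003 0.001  0.0018] [ 1.000e-03 -3.000e-03  1.975e+00] q [ 0.81  0.67 -0.88  2.22  1.85  0.45 -1.55] F [-8.1 -1.3 12.7] 4.83
```

```bash
echo '[[[0,0,0,0,0,0,0.18],[0,0,0,0,0,0,0.36],[0,0,0,0,0,0,0.54],[0,0,0,0,0,0,0.7],[0,0,0,0,0,0,0.7]]]' > mv.in && python3 nudge.py mv.in; python3 -c "
from goal import *
goal(*lidpose(0,0,.01,RED-np.pi/2))"
```

```text
clock: 5.45
position: [0.567, -0.1263, 0.103]
tool_rot: [2.702, -0.3, 0.943]
force: [-11.0, -1.6, 19.1]
grip_width: 0.0116
finger_force: 40.9
rel [0.0009 0.0004 0.0018] [ 0.    -0.003  1.278] q [ 0.92  0.75 -1.04  2.22  1.8   0.57 -2.15] F [-11.   -1.6  19.1] 5.45
```

```bash
echo '[[[0.05,0,0,0,0,0,0],[0.05,0,0,0,0,0,0],[0.05,0,0,-0.02,0,0,0],[0.05,0,0,-0.035,0,0,0],[0.05,0,0,-0.035,0,0,-0.15]]]' > mv.in && python3 nudge.py mv.in;echo '[[[0.05,0,0,0,0,0,-0.18],[0.05,0,0,0,0,0,-0.36],[0.05,0,0,0,0,0,-0.54],[0.05,0,0,0,0,0,-0.72],[0.05,0,0,0,0,0,-0.9]]]' > mv.in && python3 nudge.py mv.in;echo '[[[0.05,0,0,0,0,0,-0.18],[0.05,0,0,0,0,0,-0.36],[0.05,0,0,0,0,0,-0.54],[0.05,0,0,0,0,0,-0.72],[0.05,0,0,0,0,0,-0.9]]]' > mv.in && python3 nudge.py mv.in;echo '[[[0.05,0,0,0,0,0,-0.18],[0.05,0,0,0,0,0,-0.36],[0.05,0,0,0,0,0,-0.54],[0.05,0,0,0,0,0,-0.72],[0.05,0,0,0,0,0,-0.9]]]' > mv.in && python3 nudge.py mv.in; python3 -c "
from goal import *
goal(*lidpose(0,0,.01,RED+np.pi/2+1.278))
S=bot.grab_frame('scene');T=bot.grab_frame('top')
cv2.imwrite('pics/s1.png',S);cv2.imwrite('pics/t1.png',T)
cv2.imwrite('pics/b.png',np.hstack([crop(S,230,140,100,100,4),crop(T,235,120,100,100,4)]))"
```

```text
clock: 6.08
position: [0.5494, -0.125, 0.1333]
tool_rot: [2.665, -0.232, 1.088]
force: [0.2, -0.3, -1.4]
grip_width: 0.0499
finger_force: 0.0
clock: 6.7
position: [0.5495, -0.1247, 0.1325]
tool_rot: [2.656, 0.209, 1.883]
force: [0.3, 0.1, -0.2]
grip_width: 0.0499
finger_force: 0.0
clock: 7.32
position: [0.5495, -0.1246, 0.1326]
tool_rot: [3.002, 0.509, 2.799]
force: [0.5, 0.2, 0.6]
grip_width: 0.0499
finger_force: 0.0
clock: 7.95
position: [0.5496, -0.1245, 0.1326]
tool_rot: [-2.801, 0.409, -2.477]
force: [-0.1, 0.4, 0.2]
grip_width: 0.0502
finger_force: 0.0
rel [-0.0007 -0.0009  0.0362] [ 0.     0.003 -0.283] q [ 0.52  0.47 -0.48  2.26  2.    0.18  0.35] F [-0.1  0.4  0.2] 7.95
```

View pics/b.png

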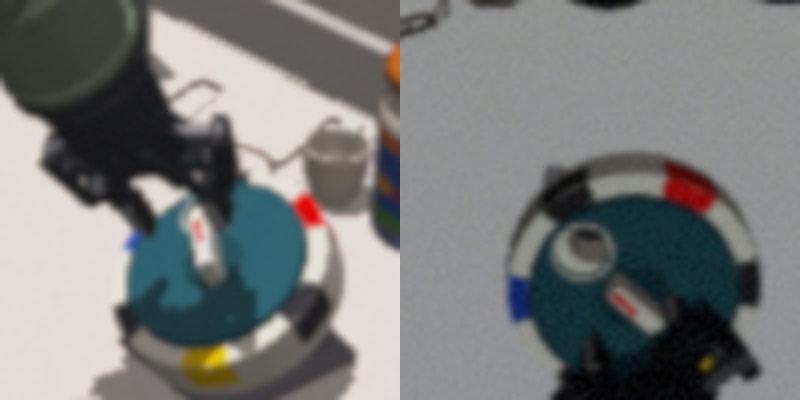

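The lid has turned. The opening is now at (583,250) in the top half of the picture, between the dark mark at (568,195) and the blue one. I'll check its angle against expectation.

```bash
echo '[[[0.05,-0.001,-0.001,0,0,0,-0.18],[0.05,-0.001,-0.001,0,0,0.003,-0.283]]]' > mv.in && python3 nudge.py mv.in; python3 -c "
from goal import *
from fit import plane
q=plane('top',(235+183/4-.4,120+250/4-.4),C,M,0);print(q,np.degrees(np.arctan2(q[1],q[0])),np.degrees(RED+1.278))
goal(*lidpose(0,0,.01,RED+np.pi/2+1.278))"
```

```text
clock: 8.3
position: [0.5508, -0.1249, 0.1332]
tool_rot: [-2.706, 0.301, -2.205]
force: [-0.2, 0.2, 0.3]
grip_width: 0.0498
finger_force: 0.0
[2.87072560e-02 3.64107119e-02 3.07445098e-17] 51.74673432965471 54.03170228372807
rel [-0.      0.0003  0.0361] [ 0.     0.    -0.007] q [ 0.5   0.46 -0.45  2.26  2.    0.17  0.63] F [-0.2  0.2  0.3] 8.3
```

```bash
echo '[[[0.05,0,0,0.02,0,0,0],[0.05,0,0,0.034,0,0,0],[0.05,0,0,0.034,0,0,0]]]' > mv.in && python3 nudge.py mv.in;echo '[[[0.0,0,0,0,0,0,0],[0,0,0,0,0,0,0],[0,0,0,0,0,0,0],[0,0,0,0,0,0,0.1],[0,0,0,0,0,0,0.26]]]' > mv.in && python3 nudge.py mv.in 40; echo '[[[0,0,0,0,0,0,0.18],[0,0,0,0,0,0,0.36],[0,0,0,0,0,0,0.54],[0,0,0,0,0,0,0.72],[0,0,0,0,0,0,0.9]]]' > mv.in && python3 nudge.py mv.in; python3 -c "
from goal import *
goal(*lidpose(0,0,.01,RED+np.pi/2))"
```

```text
clock: 8.68
position: [0.5675, -0.126, 0.103]
tool_rot: [-2.709, 0.303, -2.209]
force: [-0.3, -0.2, -0.2]
grip_width: 0.0501
finger_force: 0.0
clock: 9.3
position: [0.5673, -0.1259, 0.1042]
tool_rot: [-2.796, 0.402, -2.465]
force: [-5.1, 1.2, 5.1]
grip_width: 0.0118
finger_force: 39.7
clock: 9.93
position: [0.5674, -0.1268, 0.1043]
tool_rot: [3.013, 0.509, 2.811]
force: [-6.6, -3.1, 7.9]
grip_width: 0.0118
finger_force: 40.2
rel [0.0004 0.0009 0.0026] [-0.002  0.001  0.106] q [ 0.79  0.65 -0.85  2.22  1.84  0.43 -0.28] F [-6.6 -3.1  7.9] 9.93
```

```bash
echo '[[[0,0,0,0,0,0,0.1],[0,0,0,0,0,0,0.1],[0.05,0,0,0,0,0,0.1],[0.05,0,0,0,0,0,0.1],[0.05,0,0,-0.04,0,0,0.1]]]' > mv.in && python3 nudge.py mv.in;echo '[[[0.05,0,0,-0.05,0,0,0],[0.05,0,0,-0.09,0,0,0]]]' > mv.in && python3 nudge.py mv.in; python3 -c "
from goal import *
goal(*lidpose(0,0,.10,RED+np.pi/2))
S=bot.grab_frame('scene');T=bot.grab_frame('top')
cv2.imwrite('pics/s2.png',S);cv2.imwrite('pics/t2.png',T)
cv2.imwrite('pics/c.png',np.hstack([crop(S,250,175,80,70,5),crop(T,255,152,80,70,5)]))"
```

```text
clock: 10.55
position: [0.5471, -0.1241, 0.1365]
tool_rot: [2.958, 0.489, 2.704]
force: [-0.9, -0.4, 0.6]
grip_width: 0.0499
finger_force: 0.0
clock: 10.8
position: [0.5106, -0.1237, 0.2024]
tool_rot: [2.964, 0.493, 2.706]
force: [-0.3, -1.0, 0.3]
grip_width: 0.0498
finger_force: 0.0
rel [0.0005 0.0017 0.026 ] [-0.003 -0.001  0.012] q [ 0.92  0.34 -0.91  2.28  1.16  0.27  0.22] F [-0.3 -1.   0.3] 10.8
```

View pics/c.png

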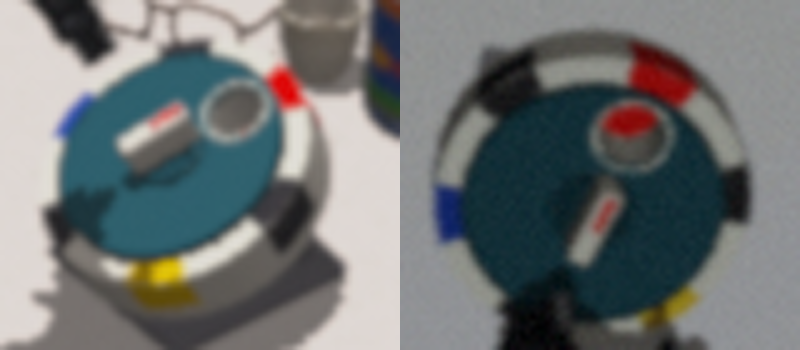

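The opening is now beside the red mark, at (236,109) in the scene half and (631,136) in the top half, and red shows through it.

```bash
python3 -c "
from goal import *
from fit import plane,circ
for n,u in(('scene',(250+236/5-.4,175+109/5-.4)),('top',(255+231/5-.4,152+136/5-.4))):
    q=plane(n,u,C,M,0);print(n,np.hypot(*q[:2]),np.degrees(np.arctan2(q[1],q[0])))
print('red',np.degrees(RED))
for n,f in(('scene','s2'),('top','t2')):
    I=cv2.imread(f'pics/{f}.png');s=''
    for rr_ in(.074,.080):
      k=[];
      for i,u in enumerate(proj(n,circ(C,M,rr_,-.005,np.radians(np.arange(-60,20))))):
        b,g,r=cv2.getRectSubPix(I,(1,1),(float(u[0]),float(u[1])))[0,0].astype(int)
        if r>1.6*max(g,b):k.append(i-60)
      print(n,rr_,k[0],k[-1],np.mean(k))
"
```

```text
scene 0.04475192942790031 -17.280953676915786
top 0.04617752243565185 -19.095702520005453
red -19.19230393399114
scene 0.074 -31 -7 -19.0
scene 0.08 -31 -8 -19.5
top 0.074 -32 -8 -20.0
top 0.08 -32 -8 -20.0
```

```bash
cat >> goal.py <<'E'
def down(P,az):
    y=np.array([np.cos(az),np.sin(az),0]);z=np.array([0,0,-1.]);return P,np.c_[np.cross(y,z),y,z]
BOT=np.array([.586,.298,0]);AZ=np.radians(67)
E
python3 -c "
from goal import *
goal(*down(BOT+[0,0,.13],AZ))"
```

```text
rel [0.1319 0.4059 0.0851] [0.165 0.495 0.009] q [ 0.92  0.34 -0.91  2.28  1.16  0.27  0.22] F [ 0.2 -0.9 -0.2] 10.9
```

```bash
echo '[[[0.07,0.02,0.05,0,0,0,0],[0.07,0.04,0.11,0.01,0.04,0.1,0],[0.07,0.06,0.17,0.02,0.08,0.24,0],[0.07,0.07,0.22,0.03,0.12,0.36,0],[0.07,0.09,0.28,0.05,0.16,0.48,0]]]' > mv.in && python3 nudge.py mv.in; python3 -c "
from goal import *
goal(*down(BOT+[0,0,.13],AZ))"
```

```text
clock: 11.52
position: [0.5595, 0.1651, 0.1594]
tool_rot: [3.14, 0.012, 2.748]
force: [0.5, -1.5, 1.6]
grip_width: 0.0699
finger_force: 0.0
rel [0.0269 0.1329 0.0293] [0.002 0.012 0.008] q [ 0.26  0.72 -0.98  1.76  0.7   1.04  0.2 ] F [ 0.5 -1.5  1.6] 11.53
```

```bash
echo '[[[0.07,0.01,0.05,0.01,0,0.012,0.008],[0.07,0.02,0.1,0.02,0,0.012,0.008],[0.07,0.027,0.133,0.03,0.002,0.012,0.008],[0.07,0.027,0.133,0.03,0.002,0.012,0.008]]]' > mv.in && python3 nudge.py mv.in; python3 -c "
from goal import *
goal(*down(BOT+[0,0,.044],AZ))
S=bot.grab_frame('scene');T=bot.grab_frame('top')
cv2.imwrite('pics/d.png',np.hstack([crop(S,175,125,60,60,6),crop(T,110,145,60,60,6)]))"
```

```text
clock: 12.02
position: [0.5839, 0.2996, 0.1281]
tool_rot: [3.14, 0.001, 2.744]
force: [0.1, -0.9, 0.7]
grip_width: 0.0699
finger_force: 0.0
rel [-0.0025 -0.0007  0.0841] [0.001 0.001 0.004] q [-0.01  0.85 -0.92  1.57  0.74  1.1   0.05] F [ 0.1 -0.9  0.7] 12.03
```

View pics/d.png

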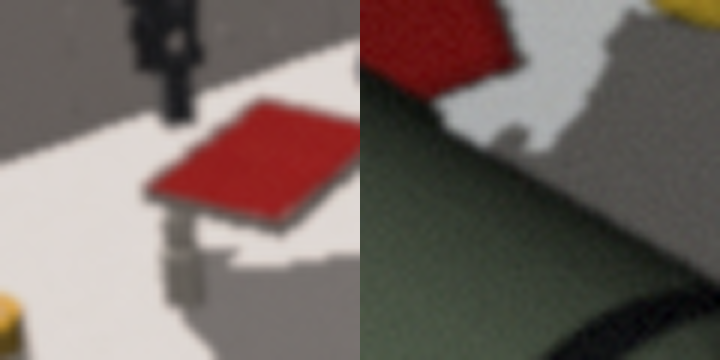

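The fingers at (178,122) hang straight above the cap at (178,215) in the scene crop. I'll go down and grip.

```bash
echo '[[[0.07,-0.002,0,0.04,0,0,0],[0.07,-0.002,0,0.07,0,0,0],[0.07,-0.002,0,0.084,0,0,0],[0.07,-0.002,0,0.084,0,0,0]]]' > mv.in && python3 nudge.py mv.in;echo '[[[0.0,0,0,0,0,0,0],[0,0,0,0,0,0,0],[0,0,0,0,0,0,0],[0,0,0,0,0,0,0],[0,0,0,0,0,0,0]]]' > mv.in && python3 nudge.py mv.in 30; python3 -c "
from goal import *
goal(*down(BOT+[0,0,.044],AZ))"
```

```text
clock: 12.62
position: [0.5867, 0.2954, 0.0458]
tool_rot: [3.14, 0.001, 2.741]
force: [0.5, -0.1, 1.0]
grip_width: 0.0701
finger_force: 0.0
clock: 13.25
position: [0.587, 0.2964, 0.0469]
tool_rot: [3.139, 0.002, 2.741]
force: [-0.5, -0.8, 6.9]
grip_width: 0.0191
finger_force: 29.1
rel [0.0016 0.0011 0.0029] [0.003 0.002 0.001] q [-0.04  0.95 -0.86  1.6   0.83  0.99  0.  ] F [-0.5 -0.8  6.9] 13.25
```

```bash
echo '[[[0.0,0,0,-0.04,0,0,0],[0,0,0,-0.1,0,0,0],[0,0,-0.03,-0.14,0,0,0],[0,0,-0.03,-0.14,0,0,0]]]' > mv.in && python3 nudge.py mv.in; python3 -c "
from goal import *
print(bot.observe()['grip_width'],bot.observe()['finger_force'],bot.observe()['position'])
goal(*lidpose(.046,RED,.088,RED+np.pi/2))"
```

```text
clock: 13.75
position: [0.5756, 0.2673, 0.1892]
tool_rot: [3.138, 0.005, 2.74]
force: [0.9, 0.1, -1.0]
grip_width: 0.0189
finger_force: 29.6
0.018930001416157378 29.565280973911285 [0.57561275 0.26725584 0.18919827]
rel [-0.151  -0.3793 -0.0028] [-0.168 -0.489 -0.   ] q [ 0.07  0.76 -0.97  1.59  0.67  1.16  0.11] F [ 0.9  0.1 -1. ] 13.75
```

```bash
echo '[[[0,-0.02,-0.05,-0.01,0,0,0],[0,-0.04,-0.1,-0.02,0,-0.1,0],[0,-0.06,-0.15,-0.02,-0.05,-0.2,0],[0,-0.08,-0.2,-0.02,-0.1,-0.3,0],[0,-0.1,-0.25,-0.02,-0.13,-0.4,0]]]' > mv.in && python3 nudge.py mv.in; python3 -c "
from goal import *
goal(*lidpose(.046,RED,.088,RED+np.pi/2))"
```

```text
clock: 14.38
position: [0.5687, -0.0026, 0.2053]
tool_rot: [3.001, 0.402, 2.712]
force: [2.7, -0.9, -0.6]
grip_width: 0.0195
finger_force: 29.6
rel [-0.0454 -0.1304  0.0165] [-0.038 -0.092  0.003] q [ 0.58  0.43 -0.92  2.1   1.    0.56  0.13] F [ 2.7 -0.9 -0.6] 14.38
```

```bash
echo '[[[0,-0.015,-0.05,0,0,-0.05,0],[0,-0.03,-0.1,0.01,-0.03,-0.09,0],[0,-0.045,-0.13,0.016,-0.038,-0.092,0.003],[0,-0.045,-0.13,0.016,-0.038,-0.092,0.003],[0,-0.045,-0.13,0.016,-0.038,-0.092,0.003]]]' > mv.in && python3 nudge.py mv.in; python3 -c "
from goal import *
goal(*lidpose(.046,RED,.088,RED+np.pi/2))
S=bot.grab_frame('scene');T=bot.grab_frame('top')
for n,I in(('scene',S),('top',T)):
    # expected bottle bottom, cap top if bottle axis on tool axis; opening centre
    s=bot.observe();Rt=R.from_euler('xyz',s['tool_rot']);b=s['position']+Rt.apply([[0,0,.047],[0,0,.005]]);print(n,b.round(3)[0],proj(n,np.vstack([b,lidpose(.046,RED,0,0)[0]])).round(1).tolist())
cv2.imwrite('pics/e.png',np.hstack([crop(S,255,155,64,70,6),crop(T,265,140,64,70,6)]))"
```

```text
clock: 15.0
position: [0.5665, -0.1378, 0.1916]
tool_rot: [2.955, 0.49, 2.693]
force: [-0.9, 0.3, -0.2]
grip_width: 0.0193
finger_force: 29.6
rel [-0.0008 -0.0031  0.0004] [-0.    -0.002  0.001] q [ 0.82  0.44 -0.82  2.16  1.15  0.31  0.25] F [-0.9  0.3 -0.2] 15.0
scene [ 0.59  -0.139  0.151] [[291.5, 187.6], [286.1, 178.9], [297.4, 196.5]]
top [ 0.59  -0.139  0.151] [[300.6, 185.4], [301.9, 192.9], [300.8, 178.9]]
```

View pics/e.png

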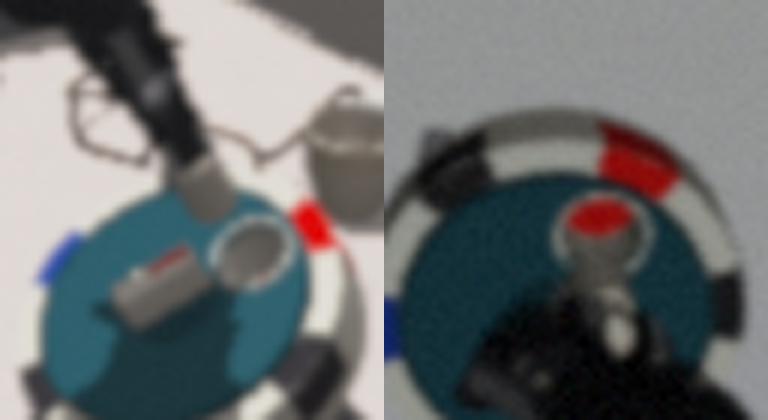

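The bottle's underside is at about (210,207) in the scene half and (600,265) in the top half. That is within 2 mm of the tool axis and in line with the opening at (252,252) and (602,235). I'll insert along the axis.

```bash
echo '[[[0,0,-0.003,0.01,0,0,0],[0,-0.001,-0.003,0.03,0,0,0],[0,-0.001,-0.003,0.04,0,0,0],[0,-0.001,-0.003,0.05,0,0,0],[0,-0.001,-0.003,0.055,0,0,0]]]' > mv.in && python3 nudge.py mv.in; python3 -c "
from goal import *
goal(*lidpose(.046,RED,.010,RED+np.pi/2))"
```

```text
clock: 15.72
position: [0.5939, -0.1425, 0.1439]
tool_rot: [2.955, 0.49, 2.695]
force: [0.1, -0.2, -1.1]
grip_width: 0.019
finger_force: 29.6
rel [ 0.0002 -0.0004  0.0232] [ 0.    -0.002  0.002] q [ 0.69  0.54 -0.68  2.13  1.46  0.27 -0.04] F [ 0.1 -0.2 -1.1] 15.72
```

Entered with no contact force. On down to the floor.

```bash
echo '[[[0,0,0,0.008,0,0,0],[0,0,0,0.014,0,0,0],[0,0,0,0.019,0,0,0],[0,0,0,0.022,0,0,0],[0,0,0,0.022,0,0,0]]]' > mv.in && python3 nudge.py mv.in; python3 -c "
from goal import *
goal(*lidpose(.046,RED,.010,RED+np.pi/2))"
```

```text
clock: 16.35
position: [0.6045, -0.1444, 0.1249]
tool_rot: [2.955, 0.49, 2.693]
force: [-0.8, -0.2, 0.7]
grip_width: 0.0189
finger_force: 29.6
rel [0.0004 0.0008 0.0014] [-0.001 -0.002  0.   ] q [ 0.68  0.59 -0.67  2.12  1.59  0.29 -0.15] F [-0.8 -0.2  0.7] 16.35
```

```bash
echo '[[[0.045,0,0,0,0,0,0],[0.045,0,0,0,0,0,0],[0.045,0,0,0,0,0,0],[0.045,0,0,-0.02,0,0,0],[0.045,0,0,-0.05,0,0,0]]]' > mv.in && python3 nudge.py mv.in;echo '[[[0.045,0,0,-0.05,0,0,0],[0.045,0,0,-0.07,0,0,0],[0.045,-0.01,0.06,-0.07,0,0,0],[0.045,-0.02,0.12,-0.07,0,0,0]]]' > mv.in && python3 nudge.py mv.in; python3 -c "
from goal import *
goal(*lidpose(.046,RED,.010,RED+np.pi/2))
S=bot.grab_frame('scene');T=bot.grab_frame('top')
a=np.hstack([crop(S,250,175,80,70,5),crop(T,255,152,80,70,5)])
cv2.imwrite('pics/f.png',np.vstack([a,np.hstack([cv2.resize(S,(333,250)),cv2.resize(T,(333,250)),np.zeros((250,134,3),np.uint8)])]))"
```

```text
clock: 16.98
position: [0.5792, -0.1424, 0.1684]
tool_rot: [2.955, 0.489, 2.693]
force: [0.3, -0.3, 0.2]
grip_width: 0.0452
finger_force: 0.0
clock: 17.48
position: [0.6029, -0.039, 0.2592]
tool_rot: [2.955, 0.491, 2.687]
force: [1.1, -0.5, 0.1]
grip_width: 0.0451
finger_force: 0.0
rel [ 0.0217 -0.1177  0.1225] [-0.004  0.    -0.004] q [ 0.66  0.36 -0.9   2.05  0.91  0.49  0.29] F [ 1.1 -0.5  0.1] 17.48
```

View pics/f.png

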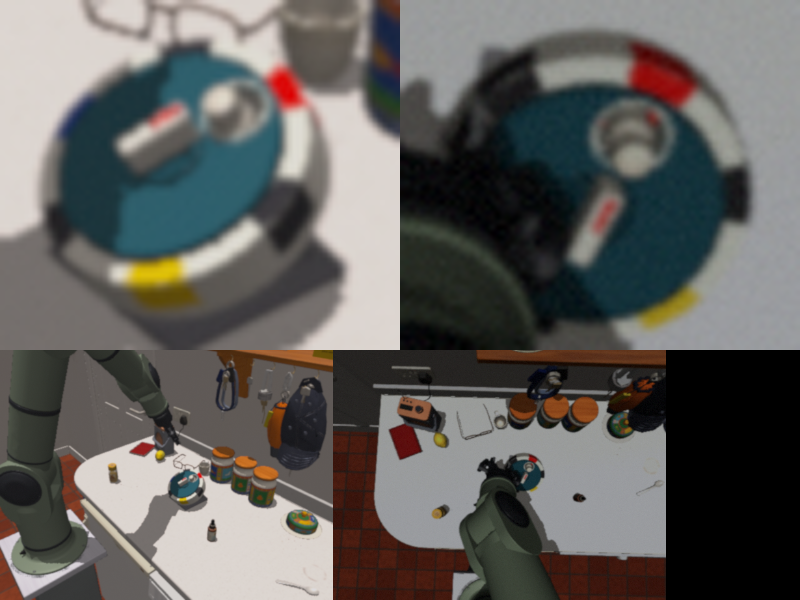

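The bottle stands in the well with its cap at (228,97) in the scene crop and (632,160) in the top crop. The opening is unchanged at (236,109) and (631,137), and the bystanders are untouched. I'll check the cap height quickly.

```bash
python3 -c "
from goal import *
P,g=tri((250+228/5-.4,175+97/5-.4),(255+232/5-.4,152+160/5-.4));q=(P-C)@M
print(q,g,np.hypot(*q[:2]),np.degrees(np.arctan2(q[1],q[0])))"
```

```text
[ 0.03977463 -0.01605497  0.01777798] 0.0036477296285727643 0.042892695230223675 -21.981389830075354
```

Cap top is 18 mm above the lid (19 expected), so it is seated. Handing in.

```bash
python3 -c "
from workcell import bot
print(bot.job_done())"
```

```text
the job is handed in; nothing more can be done
None
```

I turned the lid's opening over the red compartment, left the pill bottle standing cap up in it, and handed the job in at about 17.5 s; the last images show the bottle seated and the bystanders where they were, but no verdict came back.

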